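# Dispense the syringe filter from the carousel

## Task

Turn the dosing wheel by its bar grip until the cup holding the syringe filter sits centrally over the trap at the front of the dispenser, with the trap still shut. Then push the lever over to tip the trap, so that the filter drops into the catch tray below. Do not touch the filter, and keep the vial up in its own cup.

Things in the scene. Friction and masses are not known exactly. Their poses are not given: they have to be found in the camera images.
- dispenser: Bench dispenser, fixed to the worktop: aluminium deck 158 x 170 mm on four posts, deck top 90 mm above the worktop, base plate and open catch tray below. Origin: on the worktop under the wheel's axis; z up; its front, with trap, lever and tray, looks along its own -x, roughly towards the robot.
- trap_centre (a point): Middle of the top of the trap, 49 mm in front of the wheel's axis: a steel flap 52 x 52 mm, flush in a notch in the front of the deck. Cups stand over it when turned to the front.
- tray_floor (a point): Middle of the floor of the steel catch tray under the trap, 9 mm above the worktop. The tray measures 122 mm (dispenser's x) by 124 mm (y); its rim is 27 mm above this point.
- dosing_wheel: Grey wheel, 134 mm across: six floorless cups (inner diameter 32, outer 38, 26 mm high) at 48 mm radius, at 0, 60, 120.. degrees from its own x; they push what stands in them over the deck. Turns either way about the vertical, 2.8 rad from its start, light friction (0.06 N m), stays where left. Origin: on the axis at its underside, 91.5 mm above the worktop.
- bar_grip (a point): Centre of the black bar grip on top of the wheel's hub, 139.5 mm above the worktop. The bar is 46 mm long along the wheel's x, 14 mm thick along its y and 28 mm high (14 mm above and below this point); the hub and cups end 22 mm below this point, the vial 15 mm below.
- syringe_filter: White syringe filter, a 27 mm disc with a short nipple on a flat round foot, 24 mm high, standing loose in one of the wheel's cups, 45 to 75 degrees to one side or the other of the trap. Origin: centre of its underside. Another such filter on the worktop has no part in this.
- screw_vial: Small screw-cap vial, 12 mm diameter, 32 mm high, standing loose in another cup of the wheel, 120 degrees from the filter's cup. Origin: centre of its underside. It is not to be dispensed; it may lean in its cup.
- trap (a joint): Tilt of trap and lever, rad: 0 = trap shut, 1.4 = fully tipped, at a stop. Light friction (0.06 N m, some 1.5 N at the lever); stays where left. The hinge runs along the dispenser's x at y = +26, z = 87 mm in its frame. At 0 the lever leans 0.7 rad from upright towards the dispenser's +y; pushed over towards -y it ends leaning 0.7 rad to that side with the trap hanging open.
- lever_ball (a point): Centre of the 18 mm black ball on the lever, a 10 mm steel rod on the trap's shaft in front of the deck at x = -111 mm in the dispenser's frame; 50 mm from the hinge. Shut: at (-111, +58, 125) mm in the dispenser's frame; fully tipped: at (-111, -6, 125) mm; highest, 137 mm, halfway.

How it is judged:
By the outcome, as a careful person would: the job done as asked, in the order asked, and still so for the second after the job is handed in, with the robot touching nothing.
It also fails if it takes over 38 s, if anything falls off the work surface, if the arm or the gripper's body presses on something with over 40 N, if the wrist force passes 120 N, or if a joint passes its speed limit or range.

## Robot

A 6-joint arm with a two-finger parallel gripper is mounted at the origin on a cart in front of the work surface, level with it; the furniture and walls round the work are solid. World frame = base frame: x ahead of the robot, y to its left, z up, the work surface at z = 0. Lengths are in m, angles in rad, forces in N, time in s.
With the tool pointing down it reaches from about 0.425 to 0.95 m from the base axis. Payload 3.5 kg.
Tool frame: the origin (TCP) lies at the very end of the fingers, on their centre line; the grasp point (between the pads) lies 19 mm behind it; z points along the fingers, y is the line along which they close (so a half turn about z gives the same grasp; the last joint's range is limited). The gripper opens to 85 mm and grips with 20 to 120 N. Pads are 22 mm wide; open, the fingers measure 114 mm over their backs; the gripper's body (76 mm by 85 mm) begins 54 mm behind the grasp point. The pads swing forward as they close: fully open they stand 13 mm farther back than shut.
Start: joints at [1.187, 0.286, 1.577, -0, 1.279, -0.15], TCP at [0.156, 0.657, 0.231] pointing down, gripper open.
Joint ranges: [-2.77, 2.77], [-0.9, 2.22], [0.21, 2.48], [-1.53, 4.67], [0.24, 2.81], [-2.84, 2.84]. Speed limits (rad/s): [2.79, 2.79, 3.14, 3.14, 3.14, 3.14].

## Interface

Orientations are given as a unit quaternion [x, y, z, w].
In Python, from plant import ctrl gives the robot as it stands.
- The arm moves only by the tool send_path, called after "Call:" by a JSON object that holds its "name" and its "arguments". Schema: {"type":"object","properties":{"offsets":{"type":"string"},"grip_force":{"type":"number"},"only":{"type":"string"},"quiet":{"type":"boolean"},"lines":{"type":"string"}},"required":["offsets"],"additionalProperties":false}. offsets is a string of 1 to 10 rows, one to a line, with the numbers parted by spaces; each row has 7 numbers: dx, dy, dz in fractions of the full range, 1 being 0.75 m, then a rotation vector rx, ry, rz in normalised numbers (1 is pi/2 rad), then the opening from 0.0 (shut) to 1.0 (fully open); each row is the pose to reach, as a shift and turn from the pose commanded when the call began, along the tool's axes at that moment; what a row does not reach only later rows make up. A row lasts 1/8 s, in which the tool goes at most 0.0625 m and 0.188 rad, less where a joint would pass 70% of its speed; a pose out of reach is approached as far as the arm can. The fingers move at their own pace and stop on an object; grip_force is the grip in N (left out, the last holds). Time passes only in rows, so rows that do not move let the fingers close. The tool returns the time, the measured TCP pose, the force, the opening and the grip force at its end. only (a regular expression) keeps the lines of the reply that match it, lines (a string "A,B") keeps lines A to B, and quiet returns only ok. Shift and turn numbers lie between -1 and 1, and a call with a number outside is refused. Input that does not fit is refused with a message, and nothing moves.
- ctrl.get_state(): the state, without advancing time (a new reading comes with each control period).
- ctrl.read_camera(name): name is "scene" or "top" or "wrist"; returns a dict with "pixels" (420x560x3 uint8, red, green, blue), "camera_matrix" (3x3 intrinsics, pixels), "dist_coeffs" ([k1, k2, p1, p2, k3] as OpenCV has them; the pictures are not rectified), "xyz" and "orientation" of the camera in the world. Camera axes: x right, y down, z forward; pixel columns grow to the right and rows downward; lengths in m; the calibration is good to about 2 mm. A picture is of the moment at which its call begins. There is no depth.
- ctrl.sign_off(): hands the job in; it is judged then, once.
The state is a dict: "time": time; "qpos": joint angles; "dq": joint speeds; "joint_efforts": joint torques, N m; "eef_pos": TCP position; "tcp_rot": TCP orientation; "contact_force": force on the tool from outside, world axes, zero at the start; "wrist_torque": the same for the moment, N m; "opening": opening from 0.0 (shut) to 1.0 (fully open); "finger_force": force on a finger pad.
Only numpy, scipy, OpenCV 4.12 (cv2) and the standard library are available. Lean on these libraries where they do the work, as an engineer would, in place of code of your own. Each camera call takes 0.05 s, during which the arm holds its last target. There are 200 camera calls.

## Working session

There is one attempt and no reset: what is moved stays moved. The work goes in short steps, Python scripts to look and compute and a tool call to move; the robot and the scene stay as the last step left them, time stands still between calls to the robot, and variables do not carry over. Pictures are saved under pics/ and viewed, at most 10 in all, crops included, and the job is handed in when it is done.

```bash
ls; mkdir -p pics; cat > h.py <<'E'
import numpy as np,cv2
from scipy.spatial.transform import Rotation as R
from plant import ctrl
def ray(c,uv):
    p=cv2.undistortPoints(np.array([[uv]],float),np.array(c["camera_matrix"]),np.array(c["dist_coeffs"]))[0,0]
    return np.array(c["xyz"]),R.from_quat(c["orientation"]).apply([p[0],p[1],1])
def onz(c,uv,z):
    o,d=ray(c,uv); return o+d*(z-o[2])/d[2]
def proj(c,P):
    r=R.from_quat(c["orientation"]).inv()
    return cv2.projectPoints(np.atleast_2d(np.array(P,float)),r.as_rotvec(),r.apply(-np.array(c["xyz"])),np.array(c["camera_matrix"]),np.array(c["dist_coeffs"]))[0][:,0]
E
python3 - <<'E'
from h import *
import pickle
for n in("scene","top"):
    c=ctrl.read_camera(n); pickle.dump(c,open(n+".pkl","wb"))
    cv2.imwrite(f"pics/{n}0.png",c["pixels"][:,:,::-1]); print(n,c["xyz"],c["orientation"],c["camera_matrix"][0])
s=ctrl.get_state();print(s["time"],s["tcp_rot"])
E
```

```text
pics
plant.py
scene [-0.0623472  -0.26547815  0.59121906] [ 0.78225199 -0.40066684  0.21482087 -0.42591067] [538.80669277   0.         286.50791228]
top [0.39148346 0.13655168 0.94953211] [-0.69770389  0.71007897 -0.0532093   0.0785233 ] [460.89212266   0.         285.95184276]
0.1 [ 1.16635964e-01  9.93174157e-01 -1.03125569e-03 -2.86835810e-04]
```

View pics/top0.png

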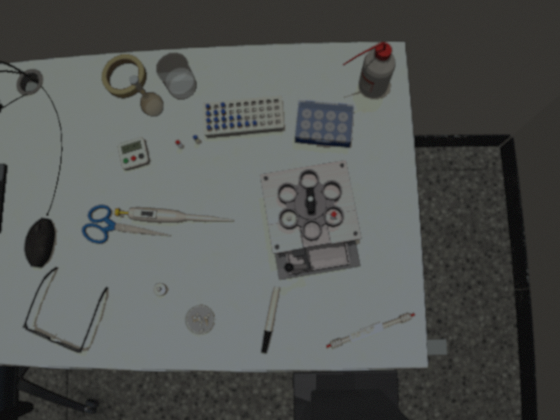

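View pics/scene0.png

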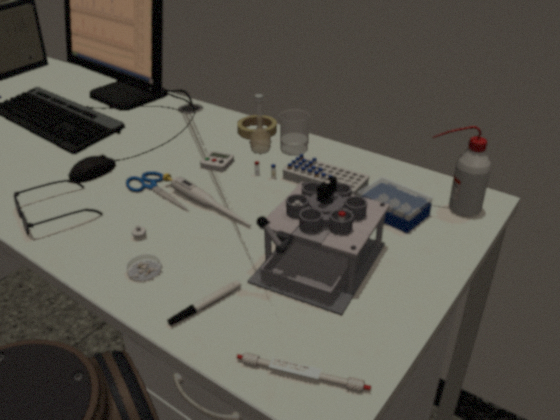

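```bash
python3 - <<'E'
from h import *
import pickle
a=pickle.load(open("top.pkl","rb"))["pixels"][150:285,245:375,::-1]
b=pickle.load(open("scene.pkl","rb"))["pixels"][165:305,245:395,::-1]
f=lambda i:cv2.convertScaleAbs(cv2.resize(i,(400*1,int(400*i.shape[0]/i.shape[1])),interpolation=cv2.INTER_CUBIC),alpha=1.7)
a=cv2.resize(a,(400,415),interpolation=cv2.INTER_CUBIC);b=cv2.resize(b,(400,373),interpolation=cv2.INTER_CUBIC)
o=np.zeros((415,800,3),np.uint8);o[:,:400]=a;o[:373,400:]=b
cv2.imwrite("pics/z0.png",cv2.convertScaleAbs(o,alpha=1.7))
E
```

```text
(no output)
```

View pics/z0.png

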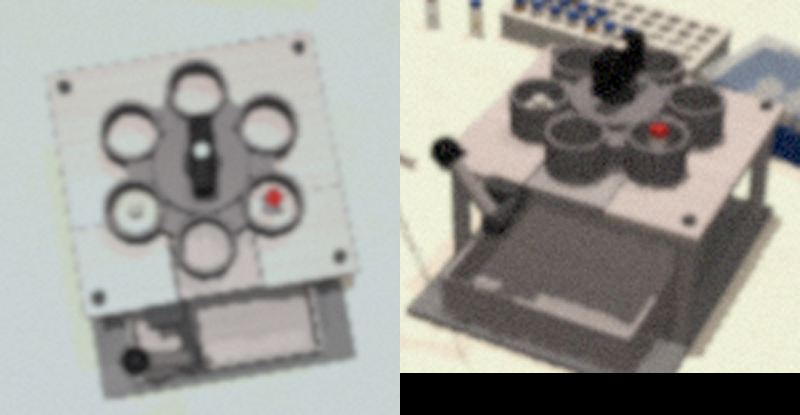

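```bash
cat >> h.py <<'E'
from scipy.optimize import least_squares
def fitwheel(c,cups,z=.1175):
    W=np.array([onz(c,p,z)[:2] for p in cups]); k=np.arange(len(W))*np.pi/3
    def f(q):
        a=q[2]-k; return (W-q[:2]-.048*np.c_[np.cos(a),np.sin(a)]).ravel()
    r=least_squares(f,[*W.mean(0),np.arctan2(*(W[0]-W.mean(0))[::-1])]); return r.x,r.fun
E
python3 - <<'E'
from h import *
import pickle
c=pickle.load(open("top.pkl","rb"))
u=lambda p:(245+(p[0]+.5)/3.077-.5,150+(p[1]+.5)/3.074-.5)
q,res=fitwheel(c,[u(p) for p in[(195,90),(268,126),(273,205),(206,248),(134,213),(130,133)]])
print(q,np.round(res*1e3,1))
D=np.array([onz(c,u(p),.09)[:2] for p in[(64,87),(299,47),(340,257),(98,298)]])
E=np.array([onz(c,u(p),.09)[:2] for p in[(47,75),(308,35),(357,272),(88,315)]])
for X in(D,E):
    print(X.round(4).tolist(),X.mean(0)); v=X[0]+X[1]-X[2]-X[3];w=X[0]+X[3]-X[1]-X[2]; print(np.linalg.norm(v)/2,np.linalg.norm(w)/2,np.arctan2(v[1],v[0]),np.arctan2(-w[0],w[1]))
print("ball",onz(c,u((135,360)),.125),"bar",onz(c,u((203,116)),.1535),onz(c,u((202,197)),.1535))
s=ctrl.get_state();print(s["eef_pos"],R.from_quat(s["tcp_rot"]).as_matrix().round(3))
E
```

```text
[0.57578645 0.12058119 0.03649936] [ 1.1  0.7  0.  -0.4 -0.7 -0.  -0.3 -0.1 -0.7 -0.   0.6 -0.1]
[[0.6365, 0.2049], [0.6592, 0.0563], [0.5247, 0.0363], [0.5023, 0.1848]] [0.58069696 0.12056821]
0.13587340487429359 0.15026426037535845 0.14808988691796457 0.15043456868206864
[[0.6447, 0.2156], [0.667, 0.0503], [0.5152, 0.0263], [0.492, 0.191]] [0.57972261 0.12079749]
0.1542113248161085 0.16661749254954022 0.1582838232039044 0.13708778351674783
ball [0.46104927 0.1616951  0.125     ] bar [0.59904192 0.11933578 0.1535    ] [0.55121718 0.12108308 0.1535    ]
[0.15612234 0.65608537 0.23006503] [[-0.973  0.232 -0.001]
 [ 0.232  0.973 -0.002]
 [ 0.    -0.002 -1.   ]]
```

The manual's scale: shifts go in shares of 0.75 m and turns go in shares of pi/2 rad. Converting my numbers, -0.533 m / 0.75 = -0.7107, -0.12 m / 0.75 = -0.16, -0.27 rad / 1.5708 = -0.1719.

Call:
{"name": "send_path", "arguments": {"offsets": "-0.08 -0.0667 0 0 0 0 1\n-0.16 -0.12 0 0 0 0 1\n-0.24 -0.1867 0 0 0 -0.0637 1\n-0.3067 -0.24 0 0 0 -0.0637 1\n-0.3733 -0.2933 0 0 0 -0.1273 1\n-0.44 -0.3467 0 0 0 -0.1719 1\n-0.5067 -0.4 0 0 0 -0.1719 1\n-0.5733 -0.4533 0 0 0 -0.1719 0.6\n-0.64 -0.5067 0 0 0 -0.1719 0.45\n-0.7107 -0.5653 0.0267 0 0 -0.1719 0.45"}}

```text
time: 1.35
eef_pos: [0.5434, 0.1643, 0.2216]
tcp_rot: [-0.018, 1.0, 0.0, 0.001]
contact_force: [0.4, 0.3, 0.3]
opening: 0.452
finger_force: 0.0
```

Call:
{"name": "send_path", "arguments": {"offsets": "0 0 0 0 0 0 0.45\n0 0 0 0 0 0 0.45"}}

```text
time: 1.6
eef_pos: [0.5415, 0.1661, 0.2203]
tcp_rot: [-0.018, 1.0, 0.0, -0.001]
contact_force: [0.5, -0.4, 0.0]
opening: 0.448
finger_force: 0.0
```

```bash
python3 - <<'E'
from h import *
import pickle
c=ctrl.read_camera("wrist");pickle.dump(c,open("w1.pkl","wb"));cv2.imwrite("pics/w1.png",cv2.convertScaleAbs(c["pixels"][:,:,::-1],alpha=1.5))
s=ctrl.get_state();print(s["eef_pos"],s["qpos"],R.from_quat(s["tcp_rot"]).as_matrix().round(3))
E
```

```text
[0.54127556 0.16678339 0.22064139] [ 1.19616245e-01  5.77892689e-02  1.85728409e+00  4.28462187e-04
  1.22743696e+00 -1.48818964e+00] [[-0.999 -0.037 -0.001]
 [-0.037  0.999  0.   ]
 [ 0.001  0.    -1.   ]]
```

View pics/w1.png

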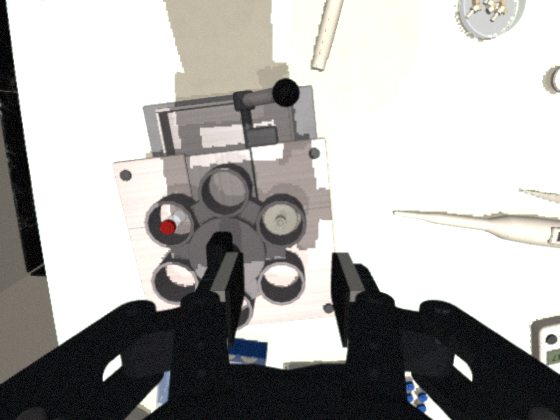

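```bash
python3 - <<'E'
from h import *
import pickle
c=pickle.load(open("w1.pkl","rb"))
k={1:(178,281),2:(171,221),3:(227,188),4:(281,220),5:(282,282)}
W=np.array([onz(c,p,.1175)[:2] for p in k.values()]);K=np.array(list(k))*np.pi/3
f=lambda q:(W-q[:2]-.048*np.c_[np.cos(q[2]-K),np.sin(q[2]-K)]).ravel()
r=least_squares(f,[.576,.12,.03]);print(r.x,(r.fun*1e3).round(1))
for p in[(125,175),(315,153),(328,308)]:print(onz(c,p,.09))
print("ball",onz(c,(286,92),.125))
# predicted disp features for yaw .149
for y in(.149,):
  print(proj(c,[[.5758-.111*np.cos(y)-.058*np.sin(y),.1206-.111*np.sin(y)+.058*np.cos(y),.125]]))
E
```

```text
[0.57445667 0.12317224 0.03394139] [ 0.6  1.4 -0.   0.3 -0.9  1.2 -0.9 -1.8  1.2 -1.1]
[0.52371392 0.03696523 0.09      ]
[0.50134303 0.18663397 0.09      ]
[0.63616352 0.2058455  0.09      ]
ball [0.45909498 0.16268868 0.125     ]
[[284.22335001  89.22587044]]
```

Converted, 0.093 m / 0.75 = 0.124, -0.032 m / 0.75 = -0.0427.

Call:
{"name": "send_path", "arguments": {"offsets": "-0.0427 -0.0613 0 0 0 0 0.45\n-0.0427 -0.0613 0.04 0 0 0 0.45\n-0.0427 -0.0613 0.0933 0 0 0 0.45\n-0.0427 -0.0613 0.124 0 0 0 0.45\n-0.0427 -0.0613 0.124 0 0 0 0.45\n-0.0427 -0.0613 0.124 0 0 0 0.0\n-0.0427 -0.0613 0.124 0 0 0 0.0\n-0.0427 -0.0613 0.124 0 0 0 0.0\n-0.0427 -0.0613 0.124 0 0 0 0.0", "grip_force": 25}}

```text
time: 2.78
eef_pos: [0.5765, 0.1211, 0.13]
tcp_rot: [-0.018, 1.0, -0.0, 0.001]
contact_force: [-2.4, -3.5, 6.0]
opening: 0.154
finger_force: 30.2
```

Call:
{"name": "send_path", "arguments": {"offsets": "0 0 0 0 0 0 0.0"}}

```text
time: 2.9
eef_pos: [0.5765, 0.1211, 0.13]
tcp_rot: [-0.018, 1.0, -0.0, 0.001]
contact_force: [-3.2, -3.2, 5.3]
opening: 0.16
finger_force: 30.2
```

Converted, -0.002 m / 0.75 = -0.0027, -1.16 rad / 1.5708 = -0.7385.

Call:
{"name": "send_path", "arguments": {"offsets": "0 0 -0.0027 0 0 -0.0637 0\n0 0 -0.0027 0 0 -0.1528 0\n0 0 -0.0027 0 0 -0.2419 0\n0 0 -0.0027 0 0 -0.331 0\n0 0 -0.0027 0 0 -0.4202 0\n0 0 -0.0027 0 0 -0.5093 0\n0 0 -0.0027 0 0 -0.5984 0\n0 0 -0.0027 0 0 -0.6748 0\n0 0 -0.0027 0 0 -0.7385 0\n0 0 -0.0027 0 0 -0.7385 0"}}

```text
time: 4.15
eef_pos: [0.578, 0.1188, 0.13]
tcp_rot: [-0.563, 0.826, -0.003, 0.002]
contact_force: [7.1, -8.0, -4.5]
opening: 0.16
finger_force: 28.9
```

```bash
python3 - <<'E'
from h import *
import pickle
s=ctrl.get_state();M=R.from_quat(s["tcp_rot"]).as_matrix();print(s["eef_pos"],s["qpos"],np.arctan2(M[1,1],M[0,1]))
o=[]
for n in("top","wrist"):
    c=ctrl.read_camera(n);pickle.dump(c,open(n+"2.pkl","wb"));o.append(c["pixels"][:,:,::-1])
a=cv2.resize(o[0][150:285,245:375],(404,420),interpolation=cv2.INTER_CUBIC)
b=o[1][:,80:476]
cv2.imwrite("pics/p2.png",cv2.convertScaleAbs(np.hstack([a,b]),alpha=1.6))
E
```

```text
[0.57802276 0.11881344 0.13004244] [ 0.03265859  0.20215448  1.87350934 -0.00470901  1.05976272 -2.7323329 ] 2.7672867639032868
```

View pics/p2.png

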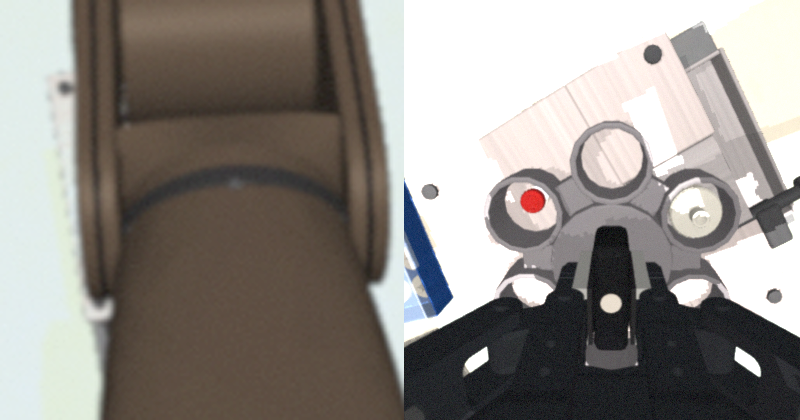

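Converted, -0.1 m / 0.75 = -0.1333, -0.09 m / 0.75 = -0.12, 1 rad / 1.5708 = 0.6366.

Call:
{"name": "send_path", "arguments": {"offsets": "0 0 0 0 0 0 0.4\n0 0 0 0 0 0 0.4\n0 0 0 0 0 0 0.4\n0 0 -0.04 0 0 0 0.4\n0 0 -0.08 0 0 0.0955 0.4\n0 0 -0.12 0 0 0.2101 0.4\n0 0 -0.1333 0 0 0.3183 0.2\n0 0 -0.1333 0 0 0.4393 0.0\n0 0 -0.1333 0 0 0.5602 0\n0 0 -0.1333 0 0 0.6366 0"}}

```text
time: 5.5
eef_pos: [0.5754, 0.1217, 0.2301]
tcp_rot: [-0.096, 0.995, 0.0, 0.0]
contact_force: [0.5, -0.7, 1.0]
opening: -0.002
finger_force: 0.0
```

Call:
{"name": "send_path", "arguments": {"offsets": "0.0333 0.0533 0 0 0 0.1019 0\n0.0333 0.0533 0 0 0 0.1019 0\n0.0333 0.0533 0 0 0 0.1019 0"}}

```text
time: 5.88
eef_pos: [0.5434, 0.1558, 0.2302]
tcp_rot: [-0.019, 1.0, -0.0, 0.0]
contact_force: [-0.5, -0.2, 0.2]
opening: 0.002
finger_force: 0.0
```

```bash
python3 - <<'E'
from h import *
import pickle
s=ctrl.get_state();M=R.from_quat(s["tcp_rot"]).as_matrix();print(s["eef_pos"],s["qpos"],M.round(3))
c=ctrl.read_camera("wrist");pickle.dump(c,open("w3.pkl","wb"))
cv2.imwrite("pics/w3.png",cv2.convertScaleAbs(c["pixels"][:,:,::-1],alpha=1.5))
E
```

```text
[0.54342161 0.15584344 0.23022045] [ 9.99253485e-02  4.62520498e-02  1.85137340e+00 -1.91636004e-04
  1.24318920e+00 -1.50885016e+00] [[-0.999 -0.038  0.001]
 [-0.038  0.999 -0.   ]
 [-0.001 -0.    -1.   ]]
```

View pics/w3.png

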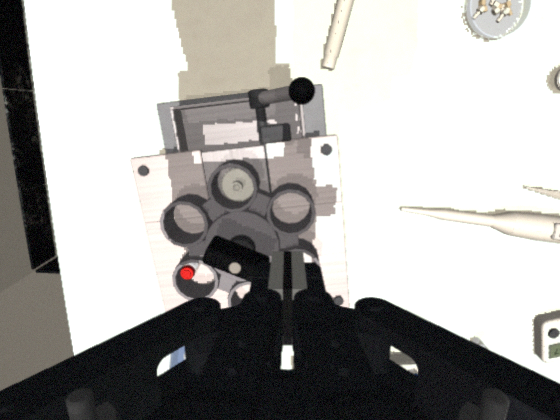

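```bash
python3 - <<'E'
from h import *
import pickle
c=pickle.load(open("w3.pkl","rb"))
a=c["pixels"][80:280,125:355,::-1]
cv2.imwrite("pics/z3.png",cv2.convertScaleAbs(cv2.resize(a,None,fx=3,fy=3,interpolation=cv2.INTER_CUBIC)[:600,:690],alpha=1.4))
E
```

```text
(no output)
```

View pics/z3.png

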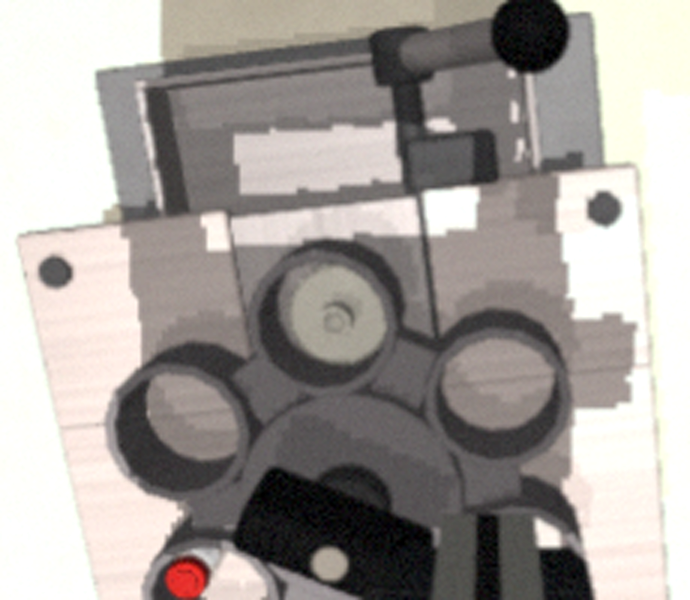

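```bash
python3 - <<'E'
from h import *
import pickle
c=pickle.load(open("w3.pkl","rb"))
u=lambda p:(125+(p[0]+.5)/3-.5,80+(p[1]+.5)/3-.5)
g=lambda p,z:onz(c,u(p),z)[:2]
s1,s2=g((55,271),.09),g((603,208),.09);v=s2-s1;yaw=np.arctan2(-v[0],v[1]);print("yaw",yaw,np.linalg.norm(v))
A=np.array([[np.cos(yaw),np.sin(yaw)],[-np.sin(yaw),np.cos(yaw)]])
L=lambda w:(A@(w-(s1+s2)/2)*1e3).round(1)
for p in[(232,215),(247,330),(420,200),(437,335)]:print("seam",L(g(p,.09)))
for p in[(322,320),(178,430),(500,394)]:print("cup",L(g(p,.1175)))
print("filter nipple",L(g((338,318),.114)),"ball",g((530,34),.125),L(g((530,34),.125)))
E
```

```text
yaw 0.15034449073740505 0.14982560011786641
seam [ -9.4 -24. ]
seam [ 22.2 -25.4]
seam [-7.6 26.6]
seam [29.5 26.5]
cup [16.6  0.6]
cup [ 40.8 -40.5]
cup [40.5 42.4]
filter nipple [17.2  4.1] ball [0.45969208 0.1624206 ] [-44.4  58.4]
```

Converted, 0.112 m / 0.75 = 0.1493, 0.09 m / 0.75 = 0.12, -0.11 rad / 1.5708 = -0.07.

Call:
{"name": "send_path", "arguments": {"offsets": "0.06 0.0307 0 0 0 -0.0318 0\n0.12 0.0613 0 0 0 -0.07 0\n0.12 0.0613 0.04 0 0 -0.07 0\n0.12 0.0613 0.0933 0 0 -0.07 0\n0.12 0.0613 0.1493 0 0 -0.07 0\n0.12 0.0613 0.1493 0 0 -0.07 0\n0.12 0.0613 0.1493 0 0 -0.07 0"}}

```text
time: 6.8
eef_pos: [0.4532, 0.1983, 0.1195]
tcp_rot: [-0.073, 0.997, 0.0, 0.001]
contact_force: [-0.7, -0.7, 0.6]
opening: -0.002
finger_force: 0.0
```

```bash
python3 - <<'E'
from h import *
s=ctrl.get_state();M=R.from_quat(s["tcp_rot"]).as_matrix();p=s["eef_pos"];y=.149
A=np.array([[np.cos(y),np.sin(y)],[-np.sin(y),np.cos(y)]]);print(A@(np.array(p[:2])-[.5755,.1215]),p[2],(A@M[:2,:2]).round(3),s["contact_force"],s["time"])
E
```

```text
[-0.10959237  0.09409026] 0.11953821671665164 [[-1.     0.003]
 [ 0.003  1.   ]] [-0.72579963 -0.65876398  0.55041904] 6.8
```

Converted, -0.07 m / 0.75 = -0.0933, -0.064 m / 0.75 = -0.0853.

Call:
{"name": "send_path", "arguments": {"offsets": "0 -0.0133 0 0 0 0 0\n0 -0.024 0 0 0 0 0\n0 -0.0347 0 0 0 0 0\n0 -0.0453 0 0 0 0 0\n0 -0.056 0 0 0 0 0\n0 -0.0667 0 0 0 0 0\n0 -0.076 0 0 0 0 0\n0 -0.0853 0 0 0 0 0\n0 -0.0933 0 0 0 0 0\n0 -0.0933 0 0 0 0 0"}}

```text
time: 8.05
eef_pos: [0.4614, 0.1282, 0.1172]
tcp_rot: [-0.073, 0.997, -0.0, -0.001]
contact_force: [0.0, -0.2, -0.4]
opening: 0.002
finger_force: 0.0
```

Call:
{"name": "send_path", "arguments": {"offsets": "0 -0.004 0 0 0 0 0\n0 -0.0067 0 0 0 0 0"}}

```text
time: 8.3
eef_pos: [0.4623, 0.1242, 0.1176]
tcp_rot: [-0.073, 0.997, 0.0, -0.0]
contact_force: [0.1, 2.1, -1.4]
opening: 0.0
finger_force: 0.9
```

Converted, -0.005 m / 0.75 = -0.0067, -0.003 m / 0.75 = -0.004.

Call:
{"name": "send_path", "arguments": {"offsets": "0 -0.004 0 0 0 0 0\n0 -0.0067 0 0 0 0 0\n0 -0.0067 0 0 0 0 0"}}

```text
time: 8.68
eef_pos: [0.4635, 0.1191, 0.1181]
tcp_rot: [-0.073, 0.997, -0.0, 0.0]
contact_force: [0.8, 1.1, -0.0]
opening: 0.001
finger_force: 0.6
```

Call:
{"name": "send_path", "arguments": {"offsets": "0 -0.004 0 0 0 0 0\n0 -0.0067 0 0 0 0 0\n0 -0.0067 0 0 0 0 0"}}

```text
time: 9.05
eef_pos: [0.4636, 0.1181, 0.118]
tcp_rot: [-0.072, 0.997, 0.005, 0.0]
contact_force: [-1.7, 14.7, -0.8]
opening: -0.001
finger_force: 7.0
```

Stop reached. Retreat back and up, then look.

Converted, 0.2 m / 0.75 = 0.2667, 0.15 m / 0.75 = 0.2.

Call:
{"name": "send_path", "arguments": {"offsets": "0 0.0267 0 0 0 0 0\n0 0.0533 0 0 0 0 0\n0 0.0667 -0.0533 0 0 0 0\n0 0.0667 -0.12 0 0 0 0\n0 0.1333 -0.16 0 0 0 0\n0 0.2 -0.16 0 0 0 0\n0 0.2667 -0.16 0 0 0 0\n0 0.2667 -0.16 0 0 0 0"}}

```text
time: 10.05
eef_pos: [0.4345, 0.3142, 0.2383]
tcp_rot: [-0.075, 0.997, -0.0, 0.001]
contact_force: [-0.2, -0.7, -0.9]
opening: -0.001
finger_force: 0.0
```

```bash
python3 - <<'E'
from h import *
o=[ctrl.read_camera(n)["pixels"][:,:,::-1] for n in("top","scene")]
a=cv2.resize(o[0][150:285,245:375],(400,415),interpolation=cv2.INTER_CUBIC)
b=cv2.resize(o[1][165:305,245:385],(400,415),interpolation=cv2.INTER_CUBIC)
cv2.imwrite("pics/p4.png",cv2.convertScaleAbs(np.hstack([a,b]),alpha=1.7))
E
```

```text
(no output)
```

View pics/p4.png

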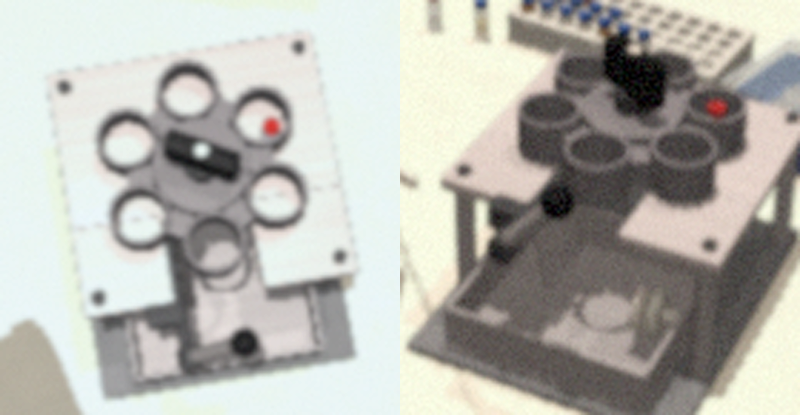

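```bash
python3 - <<'E'
from h import *
c=ctrl.read_camera("scene");s=c["pixels"][:,:,::-1];t=ctrl.read_camera("top");p=t["pixels"][:,:,::-1]
a=cv2.resize(s[250:300,300:355],None,fx=8,fy=8,interpolation=cv2.INTER_CUBIC)
b=cv2.resize(p[225:275,295:340],None,fx=8,fy=8,interpolation=cv2.INTER_CUBIC)
cv2.imwrite("pics/p5.png",cv2.convertScaleAbs(np.hstack([a,b]),alpha=1.9))
# where is the object at scene px (245+650/2.857,165+315/2.964)
q=onz(c,(245+650/2.857,165+315/2.964),.022);print(q,proj(t,q))
E
```

```text
[ 0.66373672 -0.11525462  0.022     ] [[420.74146794 171.14940859]]
```

View pics/p5.png

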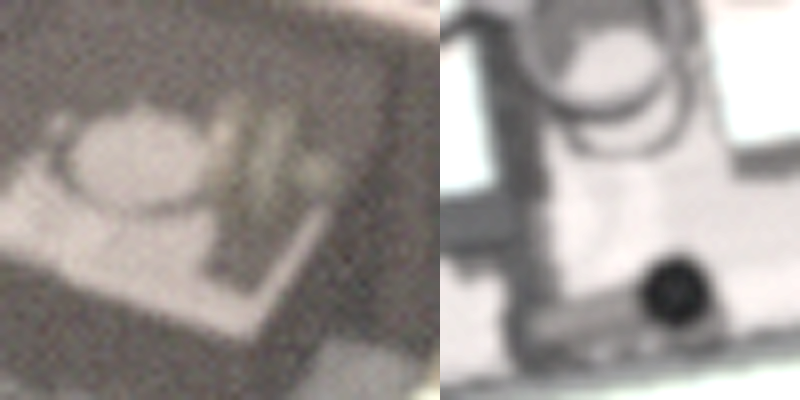

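```bash
python3 - <<'E'
from h import *
c=ctrl.read_camera("scene");cv2.imwrite("/tmp/a.png",c["pixels"])
q=onz(c,(332.5,271),.022);y=.149
A=np.array([[np.cos(y),np.sin(y)],[-np.sin(y),np.cos(y)]]);print(A@(q[:2]-[.5755,.1215]))
E
```

```text
[-0.05071653 -0.03931578]
```

Call:
{"name": "send_path", "arguments": {"offsets": "0 0 0 0 0 0 0\n0 0 0 0 0 0 0\n0 0 0 0 0 0 0\n0 0 0 0 0 0 0\n0 0 0 0 0 0 0\n0 0 0 0 0 0 0\n0 0 0 0 0 0 0\n0 0 0 0 0 0 0"}}

```text
time: 11.3
eef_pos: [0.4349, 0.3121, 0.2379]
tcp_rot: [-0.073, 0.997, -0.0, -0.0]
contact_force: [-0.3, 0.3, -0.4]
opening: 0.002
finger_force: 0.0
```

```bash
python3 - <<'E'
from h import *
b=ctrl.read_camera("scene")["pixels"].astype(float);a=cv2.imread("/tmp/a.png").astype(float)
g=lambda i:cv2.GaussianBlur(i,(5,5),0)
d=abs(g(a)-g(b)).max(2);print(d[250:300,300:355].max(),d[165:305,245:395].max(),np.median(d))
E
```

```text
3.35546875 14.4921875 0.765625
```

```bash
python3 - <<'E'
from h import *
b=ctrl.read_camera("scene")["pixels"].astype(float);a=cv2.imread("/tmp/a.png").astype(float)
g=lambda i:cv2.GaussianBlur(i,(5,5),0)
d=abs(g(a)-g(b)).max(2)[165:305,245:395];print(np.argwhere(d>6)[::4].tolist()[:20])
E
```

```text
[[25, 86], [91, 2], [96, 2], [97, 3], [98, 3], [100, 0], [101, 1]]
```

```bash
python3 -c "
from plant import ctrl
print(ctrl.sign_off())"
```

```text
the job is handed in; nothing more can be done
None
```

I turned the wheel until the filter's cup was centred over the shut trap (within about 1 mm), then tipped the trap; the filter fell into the catch tray and lies still on its side, the vial is still in its cup, and I handed the job in at about 11.4 s.

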